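# Unlatch the stock pen and swing its gate open

### The arm

A 6-joint arm with a two-finger parallel gripper is mounted at the origin on the work surface. World frame = base frame: x ahead of the robot, y to its left, z up, the work surface at z = 0. Lengths are in m, angles in rad, forces in N, time in s.
With the tool pointing down it reaches from about 0.35 to 0.775 m from the base axis. Payload 7.3 kg.
Tool frame: the origin (TCP) lies at the very end of the fingers, on their centre line; the grasp point (between the pads) lies 19 mm behind it; z points along the fingers, y is the direction in which the jaws open and shut (so a half turn about z gives the same grasp; the last joint's range is limited). The gripper opens to 92 mm and grips with 3 to 60 N. Pads are 19 mm wide; open, the fingers measure 130 mm over their backs; the gripper's body (75 mm by 190 mm) begins 47 mm behind the grasp point.
Start: joints at [1.161, 0.342, 1.524, -0, 1.275, -0.146], TCP at [0.137, 0.507, 0.227] pointing down, gripper open.
Joint ranges: [-2.53, 2.53], [-0.77, 2.02], [0.04, 2.7], [-1, 4.14], [0.28, 2.66], [-3.11, 3.11]. Speed limits (rad/s): [2.57, 2.57, 3.14, 3.14, 3.14, 3.14].

### API

Orientations are given as [roll, pitch, yaw] about the fixed x, y, z axes, in that order (R = Rz(yaw) Ry(pitch) Rx(roll)).
In Python, from cell import observe, read_camera, camera_info, hand_in gives the robot as it stands.
- The arm moves only by the tool jog_arm, never from a script. Its argument "rows" is one flat list of numbers, 5 for each row, row after row: the finger opening in mm, from 0 to 91.8, then the shift along the tool's x, y, z in mm, then the turn about the tool's z in degrees. In form: [gripper, tx, ty, tz, roll, gripper, tx, ty, tz, roll, ...]. A call has 1 to 20 rows; each row shifts and turns the commanded pose from where the row before left it, along the tool's axes as they then stand; what a row does not reach is not made up. A row lasts 1/10 s, in which the tool goes at most 50 mm and 8.59 degrees, less where a joint would pass 70% of its speed; a pose out of reach is approached as far as the arm can. A call with a gripper value outside its range is refused whole. The fingers move at their own pace and stop on an object; "grip_force" is the grip in N (left out, the last holds). Time passes only in rows, so rows that do not move let the fingers close. It gives the time, the measured TCP pose, the force and the opening at its end, in the units of the state.
- observe(): the state, without advancing time (a new reading comes with each control period).
- read_camera(name): name is "side" or "top"; returns (picture, depth): 480x640x3 uint8, red, green, blue; 480x640 float32, m along the optical axis (not along the pixel's ray), 0 where there is no reading.
- camera_info(name): a dict with "fx", "fy", "cx", "cy" (pixels), "distortion" ([k1, k2, p1, p2, k3] as OpenCV has them; the pictures are not rectified), "extrinsics" (4x4, takes a point from camera to world coordinates). Camera axes: x right, y up, looking along -z (the intrinsics and any distortion apply to the point x, -y, -z); pixel columns grow to the right and rows downward; lengths in m; the calibration is good to about 2 mm. A picture is of the moment at which its call begins. camera_info takes no time and is no camera call.
- hand_in(): hands the job in, once; it reports no verdict.
The state is a dict: "time": time; "qpos": joint angles; "qvel": joint speeds; "joint_efforts": joint torques, N m; "tool_pos": TCP position; "tool_rot": TCP orientation; "contact_force": force on the tool from outside, world axes, zero at the start; "torque": the same for the moment, N m; "opening": finger opening in m.
Only numpy, scipy, OpenCV 4.12 (cv2) and the standard library are available. Lean on these libraries where they do the work, as an engineer would, in place of code of your own. Each camera call takes 0.05 s, during which the arm holds its last target. There are 200 camera calls.

### The job

Open the stock pen: press down the thumb scoop of the gate's gravity latch so that the bar rises out of its catch, and swing the gate gently wide open (about a right angle) towards the robot, leaving it standing open with the bar dropped back. Work the bar only through the scoop, do not strain the bar against the catch (feel for it; the catch is thin plate), and leave the bin, the carton and the dome camera where they are.

Things in the scene. Friction and masses are not known exactly. Their poses are not given: they have to be found in the camera images.
- pen: Open-topped white stock pen fixed to the bench, 384 wide (y) x 200 deep (x), with low side and back boards 65 mm high and a taller front gate. Origin: at bench level in the middle of the gate opening, in the plane of the shut gate. Its -x axis points out of the gate opening (to the robot side), +y to the hinge end, z up. At yaw 0 the gate faces the robot.
- gate (a joint): Angle of the gate, rad. 0 = shut, grows as the gate's free end swings out to the pen's -x side (clockwise seen from above), end stop at 1.6. Damped, with about 0.2 N m of hinge friction: it stays where it is left. The gate is a clear panel in an aluminium frame, 275 long x 150 high x 18 mm thick; its front face is 9 mm in front of the hinge axis.
- gate_hinge (a point): Point on the gate's vertical hinge axis, 150 mm above the bench; 150 mm to the pen's +y from the pen's origin. Its frame turns with the gate: -y runs along the gate to its free end, -x points out of its front face.
- pivot (a point): Pivot of the latch, on the gate's front: 200 mm along the gate from the hinge axis, 17 mm in front of it, 136 mm above the bench. Its frame turns with the gate, not with the latch; axes as at gate_hinge. The latch turns about the front-to-back line through it.
- scoop (a point): Middle of the thumb scoop's upper face: a steel tray 52 mm front to back x 62 mm along the gate, open at top and sides, 95 mm from the pivot on its hinge side, 45 mm in front of the hinge axis, 138 mm above the bench at rest. Pressed down it tilts about the pivot and raises the bar; let go, the bar's weight brings it back (1.5 to 5 N hold it down).
- scoop_lip (a point): Middle of the top of the upright lip, 4 mm thick, along the scoop's front edge. It rises 14 mm over the tray, 72 mm in front of the hinge axis; a finger in the tray, between this lip and the gate's front face (61 mm apart), can pull the gate by it.
- bar: Latch bar: steel, 8 mm thick, 10 mm high, from 11 to 117 mm from the pivot on the side away from the hinge, level at rest, rigid with the scoop. Origin at the pivot. A round weight, 24 mm across, ends it 129 mm from the pivot. Not to be touched itself.
- bar_tip (a point): Centre line of the bar, 100 mm from the pivot, where it crosses the catch. Rises about 1.05 mm for each mm that the scoop's middle goes down (a blunt finger bears on the pivot side of the tray: about 1.2 mm for each mm). The catch's hood above it yields upward on a spring: when the bar meets it, it is felt at the scoop as about 2.5 N more than the bar's weight, then about 3 N for each further mm of scoop travel.
- post: Fixed aluminium post, 200 mm high, 30 mm square, at the gate's free end, 150 mm to the pen's -y from the pen's origin; its origin is at bench level. It carries the catch, of thin dark steel plate, which bends if the bar bears on it (lip or hood) with more than 6 N; that is about 7 N at the scoop beyond the bar's weight.
- catch (a point): MIDDLE setting of the catch's lip top, 149 mm up. The catch is really set up to 12 mm higher or lower, not told: the bar's underside must rise 6 to 30 mm to clear the upright lip (4 mm thick, 3 mm in front of the bar). A hood 15 mm above the lip, reaching 20 mm farther forward, leaves 2 to 4 mm play; the bar goes out between. Free of both at 0.15 rad of gate.
- bin: Blue open stock bin standing in the pen, 120 x 260 x 90 mm high, origin at the middle of its underside. Leave alone.
- carton: Brown carton on the bench beside the post, 90 x 70 x 65 mm high, origin at the middle of its underside. Leave alone.
- dome: White and black dome camera on the bench beside the hinge end, 84 mm across, 55 mm high, origin at the middle of its underside. Leave alone.

How it is judged:
On the way, in this order (a step that is already met when the one before it is completed fails the run):
1. the bar is lifted (its tip at least 6 mm above its rest) while the gate is still shut (z of bar_tip in the frame of pivot above 0.006 m and value of joint gate below 0.05 rad), for 0.1 s.
2. the gate is out of the catch, more than 0.2 rad open (value of joint gate above 0.2 rad), for 0.1 s.
At the end, for the whole second after the job is handed in: the gate stands open by more than 1.2 rad (69 degrees) and at rest (under 0.05 rad/s), and the bar has dropped back level (its tip within 4 mm of its rest on the gate) (value of joint gate above 1.2 rad and velocity of joint gate between -0.05 and 0.05 rad/s and z of bar_tip in the frame of pivot below 0.004 m); the robot touches nothing.
It fails at once if the bar bears on the catch with more than 6 N (contact force between bar and post above 6 N).
It fails at once if the fingers handle the bar itself (over 2 N) (contact force between the fingers and bar above 2 N).
It fails at once if the gate is flung, faster than 2.5 rad/s (velocity of joint gate above 2.5 rad/s).
It fails at once if the bin, the carton or the dome camera is moved by more than 20 mm (distance of any of bin, carton, dome from where it was at the start of the episode above 0.02 m).
It also fails if it takes over 69 s, if anything falls off the work surface, if the arm or the gripper's body presses on something with over 40 N, if the wrist force passes 120 N, or if a joint passes its speed limit or range.

## Working session

There is one attempt and no reset: what is moved stays moved. The work goes in short steps, Python scripts to look and compute and a tool call to move; the robot and the scene stay as the last step left them, time stands still between calls to the robot, and variables do not carry over. Pictures are saved under pics/ and viewed, about 8 in all and at most 12, crops included, and the job is handed in when it is done.

Besides the shell and the picture viewer there is one more tool, called as name(argument=value, ...) on one line, values as JSON. jog_arm: Moves the arm, as the interface text tells. Its arguments: {"type":"object","properties":{"rows":{"type":"array","items":{"type":"number"}},"grip_force":{"type":"number"}},"required":["rows"]}

```bash
mkdir -p pics; cat > h.py <<'E'
import numpy as np, cv2
from cell import observe, read_camera, camera_info, hand_in
def project(name,P):
    c=camera_info(name);E=np.array(c["extrinsics"]);p=(np.c_[np.atleast_2d(P),np.ones(len(np.atleast_2d(P)))]@np.linalg.inv(E).T)[:,:3]
    K=np.array([[c["fx"],0,c["cx"]],[0,c["fy"],c["cy"]],[0,0,1.]])
    return cv2.projectPoints(p*[1,-1,-1],np.zeros(3),np.zeros(3),K,np.array(c["distortion"],float))[0][:,0]
def ray(name,uv):
    c=camera_info(name);E=np.array(c["extrinsics"])
    K=np.array([[c["fx"],0,c["cx"]],[0,c["fy"],c["cy"]],[0,0,1.]])
    n=cv2.undistortPoints(np.array(uv,float).reshape(-1,1,2),K,np.array(c["distortion"],float))[:,0]
    d=np.c_[n[:,0],-n[:,1],-np.ones(len(n))]@E[:3,:3].T
    return E[:3,3],d
def onz(name,uv,z):
    o,d=ray(name,uv); return o+d*((z-o[2])/d[:,2])[:,None]
def atdepth(name,uv,dep):
    o,d=ray(name,uv); return o+d*np.array([dep[int(v),int(u)] for u,v in uv])[:,None]
E
python3 - <<'E'
from h import *
for n in("side","top"):
    p,d=read_camera(n);cv2.imwrite(f"pics/{n}0.png",p[:,:,::-1]);np.savez(f"{n}0.npz",p=p,d=d)
    E=np.array(camera_info(n)["extrinsics"]);print(n,E.round(3).tolist(),camera_info(n)["fx"])
s=observe();print(s)
E
```

```text
side [[0.911, 0.318, -0.264, 0.272], [-0.413, 0.677, -0.609, -0.737], [-0.015, 0.663, 0.748, 1.032], [0.0, 0.0, 0.0, 1.0]] 560.651167665012
top [[0.017, 0.991, -0.134, 0.422], [-1.0, 0.016, -0.008, 0.043], [-0.006, 0.134, 0.991, 1.317], [0.0, 0.0, 0.0, 1.0]] 523.8532013019304
{'time': 0.1, 'qpos': array([ 1.16099189e+00,  3.42669308e-01,  1.52491316e+00,  1.99729896e-05,
        1.27541413e+00, -1.45991877e-01]), 'qvel': array([ 0.00105656, -0.00112076, -0.0015115 ,  0.00147419, -0.00041777,
        0.00069973]), 'joint_efforts': array([ 1.73523000e-03, -4.32008457e+01, -2.44695908e+01,  7.19863339e-02,
        5.25017094e-02, -7.74658929e-05]), 'tool_pos': array([0.13672288, 0.50650842, 0.22610894]), 'tool_rot': array([-3.14020642e+00, -2.23133662e-04,  2.87777411e+00]), 'contact_force': array([-0.2539217 ,  0.44256276,  0.28314883]), 'torque': array([ 0.00611511,  0.00847118, -0.00625677]), 'opening': 0.09194722944043103}
```

View pics/side0.png

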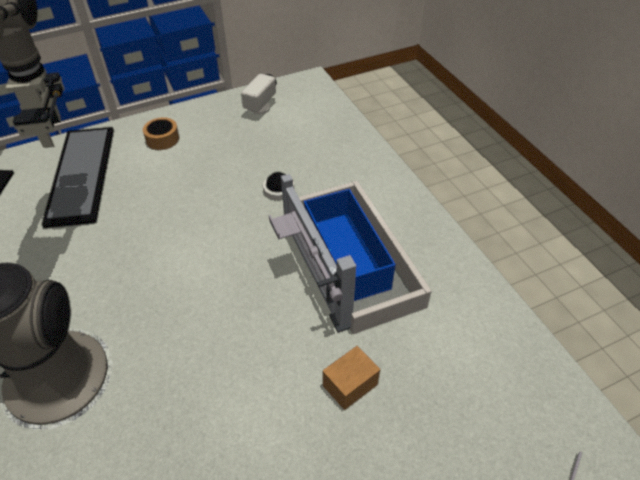

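View pics/top0.png

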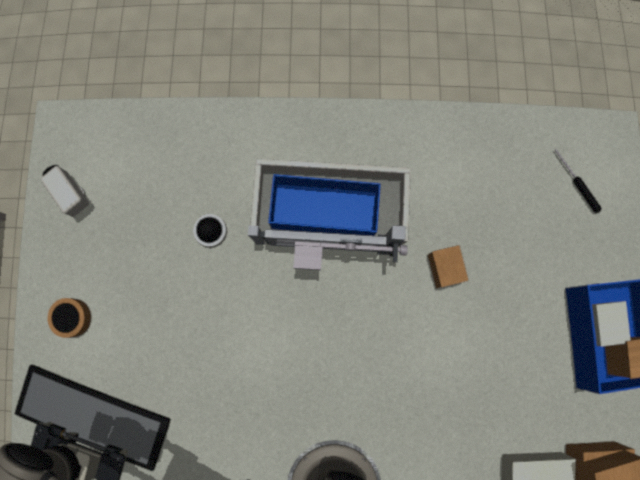

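The top view shows the pen upright in the image: back wall at row ~163, post (398,236), scoop tray (308,256), bar weight ~(403,249), carton (449,266), dome (210,230). In the side view the post top is ~(346,263) and the scoop ~(286,225). I'll take an enlarged crop for corners.

```bash
python3 - <<'E'
from h import *
t=np.load("top0.npz");s=np.load("side0.npz")
a=cv2.resize(t["p"][215:285,240:420],None,fx=4.4,fy=4.4,interpolation=cv2.INTER_CUBIC)
b=cv2.resize(s["p"][170:340,250:440],None,fx=4,fy=4,interpolation=cv2.INTER_CUBIC)[:,:]
b=cv2.resize(s["p"][170:240,260:360],None,fx=2.8,fy=2.8,interpolation=cv2.INTER_CUBIC)
b=cv2.resize(s["p"][170:340,255:360],None,fx=2.0,fy=2.0,interpolation=cv2.INTER_CUBIC)
im=np.zeros((308+280,792,3),np.uint8);im[:a.shape[0],:a.shape[1]]=a
c1=cv2.resize(s["p"][170:240,260:358],None,fx=4,fy=4,interpolation=cv2.INTER_CUBIC)
c2=cv2.resize(s["p"][250:320,290:388],None,fx=4,fy=4,interpolation=cv2.INTER_CUBIC)
im[308:588,:392]=c1;im[308:588,396:788]=c2
cv2.imwrite("pics/crop.png",im[:,:,::-1])
# scoop tray depth points from top
P=np.array([(u,v) for v in range(244,275) for u in range(290,328)]);X=atdepth("top",P,t["d"])
m=(X[:,2]>.12);print(m.sum(),X[m].min(0),X[m].max(0),np.median(X[m],0))
# pen: everything z>0.05
P=np.array([(u,v) for v in range(150,250) for u in range(235,425)]);X=atdepth("top",P,t["d"])
for lo,hi in((.055,.07),(.14,.16),(.19,.21)):
    q=X[(X[:,2]>lo)&(X[:,2]<hi)];print(lo,len(q),q.min(0).round(3),q.max(0).round(3),cv2.minAreaRect(q[:,:2].astype(np.float32)))
E
```

```text
722 [0.42157879 0.029274   0.12790735] [0.58484548 0.10564475 1.3169647 ] [0.55644815 0.0719577  0.13853923]
0.055 2014 [ 0.592 -0.172  0.055] [0.806 0.217 0.07 ] ((0.695428729057312, 0.022043466567993164), (0.38596850633621216, 0.21026332676410675), 87.79685974121094)
0.14 1464 [ 0.572 -0.152  0.14 ] [0.622 0.209 0.16 ] ((0.5948242545127869, 0.02817097306251526), (0.36155033111572266, 0.0479026734828949), 88.93384552001953)
0.19 201 [ 0.589 -0.139  0.19 ] [ 0.619 -0.109  0.206] ((0.604213297367096, -0.12412764132022858), (0.030491439625620842, 0.030145684257149696), 87.66036224365234)
```

View pics/crop.png

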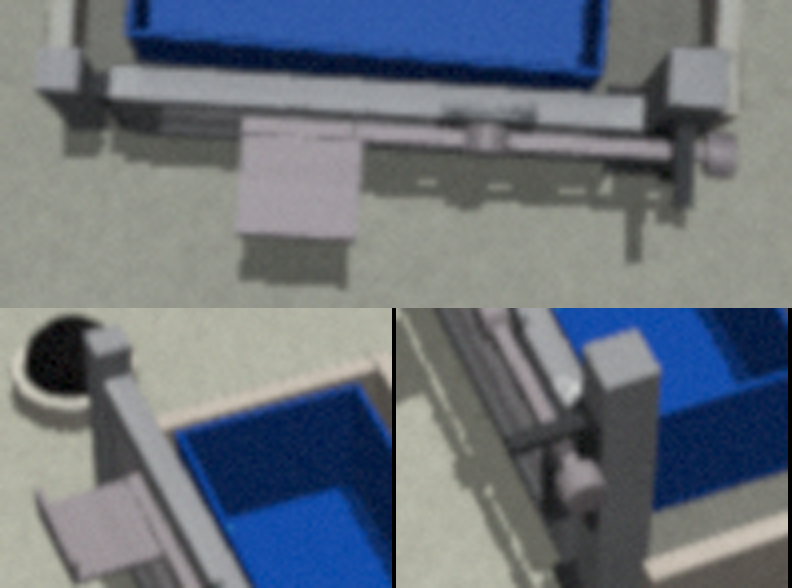

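The crops show the tray at full-image columns 294.5–321.8, its front lip edge at row ~269, and the dark catch (~395 col) over the bar. Next I'll refine the pose and work out the move.

```bash
python3 - <<'E'
from h import *
t=np.load("top0.npz");s=np.load("side0.npz")
P=np.array([(u,v) for v in range(244,275) for u in range(285,332)]);X=atdepth("top",P,t["d"])
X=X[(X[:,0]<.575)]
for lo,hi in((.13,.145),(.145,.165)):
    q=X[(X[:,2]>lo)&(X[:,2]<hi)];print(lo,len(q),q.min(0).round(3),q.max(0).round(3),np.median(q[:,2]),cv2.minAreaRect(q[:,:2].astype(np.float32)))
P=np.array([(u,v) for v in range(185,260) for u in range(262,312)]);Y=atdepth("side",P,s["d"])
q=Y[(Y[:,2]>.13)&(Y[:,2]<.145)&(Y[:,0]<.575)&(Y[:,1]>.02)&(Y[:,1]<.12)];print("side",len(q),q.min(0).round(3),q.max(0).round(3),np.median(q,0))
# post top from side
P=np.array([(u,v) for v in range(245,290) for u in range(325,365)]);Y=atdepth("side",P,s["d"]);q=Y[(Y[:,2]>.195)&(Y[:,2]<.21)];print("post side",cv2.minAreaRect(q[:,:2].astype(np.float32)),np.median(q[:,2]))
lip=onz("top",[(294.5,269),(321,269)],.152);print("lip",lip)
# side ray/top ray triangulation, post top near-left corner etc: gate-long edge yaw
for yaw in [-.038]:
    xh=np.array([np.cos(yaw),np.sin(yaw)]);yh=np.array([-xh[1],xh[0]])
    post=np.array([.604,-.124]);H=post+.3*yh
    for n,a,b,z in(("lip",.105,.074,.152),("scoop",.105,.045,.138),("hinge",0,0,.15),("weight",.329,.017,.136)):
        w=np.r_[H-a*yh-b*xh,z];print(n,w.round(4),project("top",w).round(1),project("side",w).round(1))
E
```

```text
0.13 527 [0.527 0.043 0.131] [0.575 0.106 0.145] 0.1381345564562424 ((0.5516918897628784, 0.07366061210632324), (0.06199488416314125, 0.04894709214568138), 87.59342193603516)
0.145 57 [0.526 0.044 0.147] [0.532 0.105 0.157] 0.15082658814347893 ((0.5293192863464355, 0.07449567317962646), (0.060382988303899765, 0.004282840061932802), 87.15660095214844)
side 428 [0.525 0.037 0.132] [0.575 0.106 0.145] [0.55266981 0.06836537 0.13841582]
post side ((0.6034330725669861, -0.12743337452411652), (0.03245360776782036, 0.029421528801321983), 87.0369644165039) 0.20004465113931208
lip [[0.52515237 0.10135159 0.152     ]
 [0.52615874 0.04220726 0.152     ]]
lip [0.5375 0.0737 0.152 ] [[307.  263.7]] [[277.  222.1]]
scoop [0.5664 0.0726 0.138 ] [[307.9 251.6]] [[289.8 222.8]]
hinge [0.6154 0.1758 0.15  ] [[262.6 228.7]] [[291.8 183.9]]
weight [ 0.5859 -0.1523  0.136 ] [[406.6 244.9]] [[342.9 294.8]]
```

jog_arm(rows=[0,-37,-22,0,0,0,-37,-22,0,0,0,-37,-22,0,0,0,-37,-22,0,0,0,-37,-22,0,0,0,-37,-22,0,0,0,-37,-22,0,0,0,-37,-22,0,0,0,-37,-22,0,0,0,-37,-22,0,0,0,-37,-22,0,0,0,-37,-22,0,0,0,-37,-22,0,0,0,-37,-22,0,0], grip_force=10)

```text
time: 1.5
tool_pos: [0.5575, 0.0729, 0.2263]
tool_rot: [-3.142, -0.001, 2.878]
contact_force: [0.6, -0.1, 0.0]
opening: 0.0004
```

jog_arm(rows=[0,0,0,0,8.56,0,0,0,0,8.56,0,0,0,0,8.56,0,0,0,0,8.56,0,0,0,0,8.56,0,0,0,0,8.56,0,0,0,0,8.56,0,0,0,0,8.56,0,0,0,0,8.56,0,0,0,0,0,0,0,0,0,0])

```text
time: 2.6
tool_pos: [0.5565, 0.0745, 0.2264]
tool_rot: [-3.141, -0.0, 1.537]
contact_force: [-1.0, -0.4, 0.1]
opening: 0.0003
```

jog_arm(rows=[0,0,-1.5,20,0,0,0,0,20,0,0,0,0,15,0,0,0,0,5,0,0,0,0,0,0,0,0,0,0,0])

```text
time: 3.2
tool_pos: [0.5556, 0.0745, 0.1675]
tool_rot: [3.14, -0.0, 1.534]
contact_force: [0.2, 0.4, 0.3]
opening: 0.0004
```

```bash
python3 - <<'E'
from h import *
s=read_camera("side")[0];t=read_camera("top")[0]
c1=cv2.resize(s[150:250,240:340],None,fx=4,fy=4,interpolation=cv2.INTER_CUBIC)
c2=cv2.resize(t[200:300,255:355],None,fx=4,fy=4,interpolation=cv2.INTER_CUBIC)
cv2.imwrite("pics/near.png",np.hstack([c1,c2])[:,:,::-1])
print(observe()["tool_pos"],observe()["contact_force"])
E
```

```text
[0.5556895  0.07450205 0.16766838] [ 0.10383503 -0.11872123  0.21944531]
```

View pics/near.png

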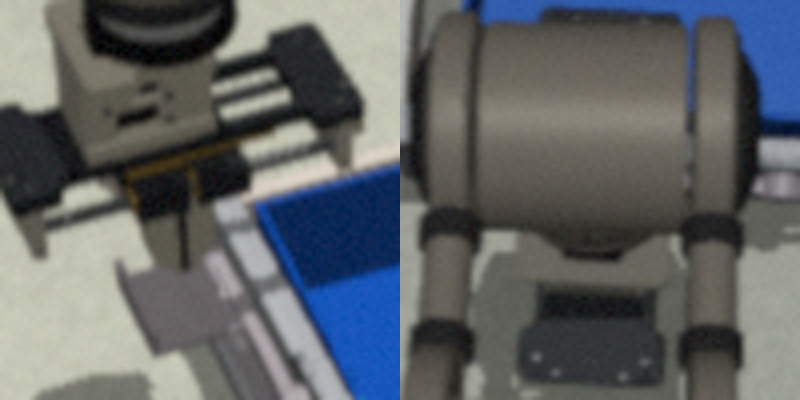

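Finger tip (~(183,265) in the left crop) sits above the tray, clear of lip and gate. Feeling down.

jog_arm(rows=[0,0,0,10,0,0,0,0,10,0,0,0,0,5,0,0,0,0,0,0,0,0,0,0,0])

```text
time: 3.8
tool_pos: [0.5551, 0.0745, 0.1415]
tool_rot: [-3.141, -0.0, 1.533]
contact_force: [1.0, 0.4, 0.7]
opening: 0.0002
```

jog_arm(rows=[0,0,0,2,0,0,0,0,2,0,0,0,0,2,0,0,0,0,0,0,0,0,0,0,0])

```text
time: 4.3
tool_pos: [0.5554, 0.0745, 0.1359]
tool_rot: [3.141, -0.0, 1.533]
contact_force: [0.7, 0.7, 1.2]
opening: 0.0003
```

jog_arm(rows=[0,0,0,1,0,0,0,0,1,0,0,0,0,0,0,0,0,0,0,0])

```text
time: 4.7
tool_pos: [0.5553, 0.0745, 0.1337]
tool_rot: [3.141, -0.0, 1.533]
contact_force: [0.7, 0.0, 1.3]
opening: 0.0004
```

jog_arm(rows=[0,0,0,1,0,0,0,0,0,0,0,0,0,0,0])

```text
time: 5.0
tool_pos: [0.5552, 0.0745, 0.1327]
tool_rot: [-3.142, -0.0, 1.533]
contact_force: [1.2, 0.2, 1.7]
opening: 0.0001
```

jog_arm(rows=[0,0,0,1,0,0,0,0,0,0,0,0,0,0,0])

```text
time: 5.3
tool_pos: [0.5551, 0.0745, 0.1317]
tool_rot: [-3.141, -0.0, 1.533]
contact_force: [2.1, -0.5, 1.5]
opening: 0.0003
```

jog_arm(rows=[0,0,0,0.8,0,0,0,0,0,0,0,0,0,0,0])

```text
time: 5.6
tool_pos: [0.5551, 0.0745, 0.1309]
tool_rot: [-3.141, -0.0, 1.533]
contact_force: [1.4, -0.2, 1.6]
opening: 0.0004
```

jog_arm(rows=[0,0,1,0.8,0,0,0,0,0,0,0,0,0,0,0])

```text
time: 5.9
tool_pos: [0.5558, 0.0745, 0.1299]
tool_rot: [-3.141, -0.0, 1.533]
contact_force: [0.3, -1.3, 1.3]
opening: 0.0004
```

jog_arm(rows=[0,0,0,0.8,0,0,0,0,0,0,0,0,0,0,0])

```text
time: 6.2
tool_pos: [0.5561, 0.0745, 0.1292]
tool_rot: [-3.141, -0.0, 1.533]
contact_force: [-0.9, 0.4, 2.1]
opening: 0.0006
```

jog_arm(rows=[0,0,0,0.8,0,0,0,0,0,0,0,0,0,0,0])

```text
time: 6.5
tool_pos: [0.5561, 0.0744, 0.1285]
tool_rot: [3.142, -0.0, 1.533]
contact_force: [-2.7, -0.1, 0.8]
opening: 0.0007
```

jog_arm(rows=[0,0,0,0.8,0,0,0,0,0,0,0,0,0,0,0])

```text
time: 6.8
tool_pos: [0.5562, 0.0745, 0.1277]
tool_rot: [3.142, -0.0, 1.533]
contact_force: [-1.0, 0.5, 1.7]
opening: 0.0006
```

jog_arm(rows=[0,0,0,0.8,0,0,0,0,0,0,0,0,0,0,0])

```text
time: 7.1
tool_pos: [0.5562, 0.0744, 0.1269]
tool_rot: [3.142, -0.0, 1.533]
contact_force: [-0.1, -0.7, 0.1]
opening: 0.0002
```

```bash
python3 - <<'E'
from h import *
F=[]
for i in range(6):
    s,d=read_camera("side");F.append(observe()["contact_force"])
print(np.mean(F,0).round(2),np.std(F,0).round(2))
c1=cv2.resize(s[230:330,290:390],None,fx=5,fy=5,interpolation=cv2.INTER_CUBIC)
cv2.imwrite("pics/bar.png",c1[:,:,::-1])
E
```

```text
[-0.43 -0.71  1.37] [0.6  0.51 0.54]
```

View pics/bar.png

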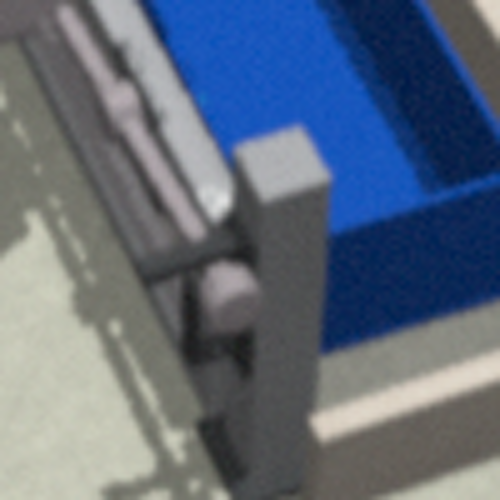

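The weight has risen (now ~(230,292) in the crop) and the bar lies just under the hood plate; force is still only the bar's weight. Continuing.

jog_arm(rows=[0,0,0,0.8,0,0,0,0,0,0,0,0,0,0,0])

```text
time: 7.7
tool_pos: [0.5562, 0.0745, 0.1261]
tool_rot: [3.141, -0.0, 1.533]
contact_force: [-0.0, -0.3, 1.4]
opening: 0.0007
```

jog_arm(rows=[0,0,0,0.8,0,0,0,0,0,0,0,0,0,0,0])

```text
time: 8.0
tool_pos: [0.5562, 0.0744, 0.1254]
tool_rot: [3.141, -0.0, 1.533]
contact_force: [-1.0, -0.3, 2.8]
opening: 0.0005
```

jog_arm(rows=[0,0,0,0.8,0,0,0,0,0,0,0,0,0,0,0])

```text
time: 8.3
tool_pos: [0.5563, 0.0744, 0.1249]
tool_rot: [3.141, 0.0, 1.533]
contact_force: [-1.0, -0.9, 4.9]
opening: 0.0005
```

Hood felt (+3.5 N) at z ≈ 0.1252. Back off to the middle of the play.

jog_arm(rows=[0,0,0,-1.4,0,0,0,0,0,0,0,0,0,0,0])

```text
time: 8.6
tool_pos: [0.5562, 0.0745, 0.1258]
tool_rot: [3.141, -0.0, 1.533]
contact_force: [0.5, -1.0, 2.2]
opening: 0.0008
```

```bash
python3 - <<'E'
from h import *
F=[]
for i in range(5):
    read_camera("side");F.append(observe()["contact_force"])
o=observe();print(np.mean(F,0).round(2),o["tool_pos"],o["time"])
E
```

```text
[ 0.05 -1.24  1.5 ] [0.55620366 0.07449209 0.12584692] 8.85
```

jog_arm(rows=[0,0,-1,-0.2,0,0,0,-1,0,0,0,0,-1,0,0,0,0,-1,0,0,0,0,0,0,0])

```text
time: 9.35
tool_pos: [0.552, 0.0747, 0.1261]
tool_rot: [-3.142, -0.0, 1.533]
contact_force: [0.4, -0.5, 0.8]
opening: 0.0005
```

jog_arm(rows=[0,0,-0.8,0,0,0,0,0,0,0,0,0,0,0,0])

```text
time: 9.65
tool_pos: [0.5513, 0.0747, 0.1261]
tool_rot: [-3.142, -0.0, 1.533]
contact_force: [0.4, -0.1, 2.1]
opening: 0.0005
```

jog_arm(rows=[0,0,-0.8,0,0,0,0,0,0,0,0,0,0,0,0])

```text
time: 9.95
tool_pos: [0.5506, 0.0747, 0.1261]
tool_rot: [3.142, -0.0, 1.533]
contact_force: [0.5, -0.2, 1.6]
opening: 0.0006
```

jog_arm(rows=[0,0.9,-1.8,0,1,0,0.9,-1.8,0,1,0,0,0,0,0])

```text
time: 10.25
tool_pos: [0.5467, 0.0767, 0.1262]
tool_rot: [-3.141, -0.0, 1.498]
contact_force: [-0.9, 0.4, 1.4]
opening: 0.0009
```

jog_arm(rows=[0,0.9,-1.8,0,1,0,0,0,0,0])

```text
time: 10.45
tool_pos: [0.5451, 0.0778, 0.1262]
tool_rot: [-3.141, -0.0, 1.48]
contact_force: [1.5, -0.5, 1.7]
opening: 0.0004
```

jog_arm(rows=[0,0.9,-1.8,0,1,0,0,0,0,0])

```text
time: 10.65
tool_pos: [0.5433, 0.0789, 0.1261]
tool_rot: [-3.141, -0.0, 1.463]
contact_force: [0.7, -0.5, 1.3]
opening: 0.0003
```

```bash
cat >> h.py <<'E'
def gate(d):
    # gate top-rail points (z 140-156 mm) away from the scoop
    P=np.array([(u,v) for v in range(200,460) for u in range(200,430)]);P=P[d[P[:,1],P[:,0]]>0]
    X=atdepth("top",P,d);q=X[(X[:,2]>.143)&(X[:,2]<.155)]
    return q
E
python3 - <<'E'
from h import *
d0=np.load("top0.npz")["d"];d=read_camera("top")[1]
for D in(d0,d):
    q=gate(D)
    for y in(-.09,-.06,-.03,0):
        r=q[abs(q[:,1]-y)<.008];print(y,len(r),r[:,:1].min(0).round(4),np.median(r[:,0]).round(4),r[:,0].max().round(4))
E
```

```text
-0.09 61 [0.5742] 0.5922 0.6033
-0.06 58 [0.5759] 0.5938 0.6029
-0.03 92 [0.5726] 0.5911 0.6048
0 61 [0.5798] 0.5971 0.607
-0.09 80 [0.5608] 0.5777 0.59
-0.06 82 [0.5642] 0.58 0.5942
-0.03 88 [0.5638] 0.5819 0.596
0 25 [0.5753] 0.5886 0.5977
```

The gate has moved (free end 14 mm, ~0.05 rad) with no resistance, so the bar is passing over the lip. Swinging on.

jog_arm(rows=[0,0.9,-1.8,0,1,0,0.9,-1.8,0,1,0,0.9,-1.8,0,1,0,0.9,-1.8,0,1,0,0.9,-1.8,0,1,0,0.9,-1.8,0,1,0,0.9,-1.8,0,1,0,0.9,-1.8,0,1])

```text
time: 11.5
tool_pos: [0.5306, 0.0884, 0.1261]
tool_rot: [3.141, -0.0, 1.322]
contact_force: [2.9, -0.8, 0.9]
opening: 0.0007
```

jog_arm(rows=[0,1.8,-3.6,0,2,0,1.8,-3.6,0,2,0,1.8,-3.6,0,2,0,1.8,-3.6,0,2,0,1.8,-3.6,0,2,0,1.8,-3.6,0,2,0,1.8,-3.6,0,2,0,1.8,-3.6,0,2,0,1.8,-3.6,0,2,0,1.8,-3.6,0,2])

```text
time: 12.5
tool_pos: [0.5053, 0.119, 0.1264]
tool_rot: [3.14, -0.001, 0.972]
contact_force: [4.3, -0.4, 1.3]
opening: 0.0005
```

```bash
python3 - <<'E'
from h import *
t,d=read_camera("top");cv2.imwrite("pics/mid.png",t[150:400,150:470,::-1])
q=gate(d);
r=q[(q[:,1]<.06)&(q[:,1]>-.105)&(q[:,0]<.59)];v=cv2.fitLine(r[:,:2].astype(np.float32),cv2.DIST_L2,0,.01,.01).ravel();print(len(r),v,np.degrees(np.arctan2(v[0],v[1])))
o=observe();print(o["tool_pos"],o["tool_rot"],o["contact_force"])
E
```

```text
690 [ 0.6142133   0.78914005  0.47924167 -0.00889587] 37.89478
[0.50470806 0.11958319 0.1263282 ] [ 3.14131086e+00 -1.11843866e-03  9.70907949e-01] [1.30675503 2.2106427  1.31125493]
```

View pics/mid.png

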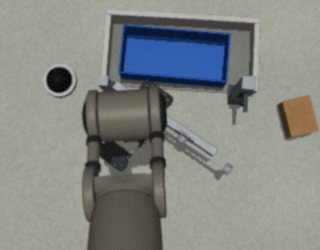

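Bar and gate are clear of the catch, gate at ~36°. Continuing to about 85°.

jog_arm(rows=[0,1.8,-3.6,0,2,0,1.8,-3.6,0,2,0,1.8,-3.6,0,2,0,1.8,-3.6,0,2,0,1.8,-3.6,0,2,0,1.8,-3.6,0,2,0,1.8,-3.6,0,2,0,1.8,-3.6,0,2,0,1.8,-3.6,0,2,0,1.8,-3.6,0,2,0,1.8,-3.6,0,2,0,1.8,-3.6,0,2])

```text
time: 13.75
tool_pos: [0.4907, 0.1641, 0.1264]
tool_rot: [3.14, -0.002, 0.554]
contact_force: [4.6, -3.1, 1.0]
opening: 0.0005
```

jog_arm(rows=[0,1.8,-3.6,0,2,0,1.8,-3.6,0,2,0,1.8,-3.6,0,2,0,1.8,-3.6,0,2,0,1.8,-3.6,0,2,0,1.8,-3.6,0,2,0,1.8,-3.6,0,2,0,1.8,-3.6,0,2,0,1.8,-3.6,0,2,0,1.8,-3.6,0,2,0,0.9,-1.8,0,1,0,0,0,0,0,0,0,0,0,0])

```text
time: 15.05
tool_pos: [0.4936, 0.2059, 0.1264]
tool_rot: [3.141, -0.002, 0.189]
contact_force: [4.4, -1.8, 1.7]
opening: 0.0011
```

```bash
python3 - <<'E'
from h import *
t,d=read_camera("top")
q=gate(d)
r=q[(q[:,0]<.55)];v=cv2.fitLine(r[:,:2].astype(np.float32),cv2.DIST_L2,0,.01,.01).ravel();print(len(r),r.min(0),r.max(0),v,np.degrees(np.arctan2(v[0],v[1])))
o=observe();print(o["tool_pos"],o["tool_rot"],o["contact_force"])
s=read_camera("side")[0];cv2.imwrite("pics/open.png",np.hstack([t[180:400,180:420],s[140:360,180:420]])[:,:,::-1])
E
```

```text
848 [0.27973258 0.1118412  0.14304672] [0.54927508 0.17280183 0.15498301] [0.9861528  0.16583902 0.4125139  0.13982235] 80.45402
[0.49359674 0.20590647 0.12637897] [ 3.14104927e+00 -1.63284395e-03  1.89284053e-01] [ 4.01332366 -1.87864594  2.0055103 ]
```

View pics/open.png

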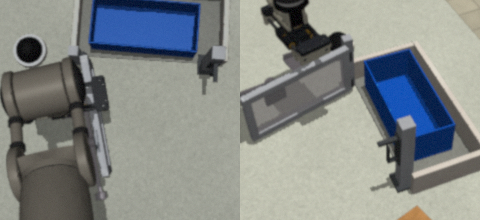

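Gate stands at ~78°. A few more degrees, then off the lip and up.

jog_arm(rows=[0,1.8,-3.6,0,2,0,1.8,-3.6,0,2,0,0.9,-1.8,0,1,0,0,0,0,0,0,0,0,0,0,0,0,2,0,0,0,0,2,0,0,0,0,2,0,0,0,0,0,0,0])

```text
time: 16.05
tool_pos: [0.4957, 0.2096, 0.1259]
tool_rot: [-3.142, 0.002, 0.102]
contact_force: [-0.7, 0.3, 1.4]
opening: 0.0004
```

jog_arm(rows=[0,0,0,-2,0,0,0,0,-2,0,0,0,0,-2,0,0,0,0,-2,0,0,0,0,-3,0,0,0,0,-3,0,0,0,0,-3,0,0,0,0,-3,0,0,0,0,-10,0,0,0,0,-20,0,0,0,0,-30,0,0,0,0,-30,0,0,0,0,-30,0,0,0,0,0,0])

```text
time: 17.45
tool_pos: [0.4983, 0.2104, 0.2713]
tool_rot: [-3.14, -0.009, 0.102]
contact_force: [0.5, 0.8, 0.6]
opening: -0.0
```

jog_arm(rows=[0,0,-40,0,0,0,0,-40,0,0,0,0,-40,0,0,0,0,-40,0,0,0,0,-40,0,0,0,0,-40,0,0,0,0,0,0,0])

```text
time: 18.15
tool_pos: [0.4701, 0.4528, 0.2646]
tool_rot: [-3.141, 0.002, 0.107]
contact_force: [-1.1, -1.5, -1.2]
opening: 0.0003
```

```bash
python3 - <<'E'
from h import *
t,d=read_camera("top")
q=gate(d)
r=q[(q[:,0]<.55)];v=cv2.fitLine(r[:,:2].astype(np.float32),cv2.DIST_L2,0,.01,.01).ravel();print(len(r),v,np.degrees(np.arctan2(v[0],v[1])))
o=observe();print(o["tool_pos"],o["contact_force"],o["time"])
s=read_camera("side")[0];cv2.imwrite("pics/end.png",np.hstack([t[120:400,180:460],s[120:400,180:460]])[:,:,::-1])
E
```

```text
1029 [0.99021584 0.13954404 0.4305718  0.1619627 ] 81.97854
[0.47077039 0.45046596 0.26480839] [-0.25735168 -0.20589253  0.6811357 ] 18.2
```

View pics/end.png

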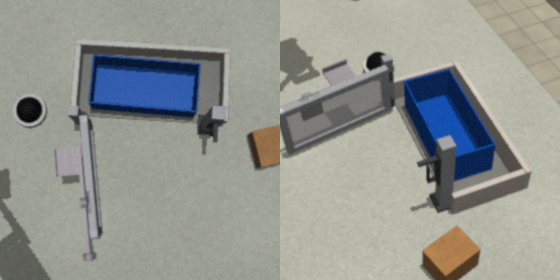

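Gate stands open ~80° with arm clear; carton, bin and dome unchanged. Checking the bar's level and the rest, then handing in.

```bash
python3 - <<'E'
from h import *
d=read_camera("top")[1]
P=np.array([(u,v) for v in range(270,296) for u in range(237,258)]);X=atdepth("top",P,d);q=X[X[:,2]>.1]
print("tray",len(q),np.median(q,0),q.min(0),q.max(0))
P=np.array([(u,v) for v in range(366,386) for u in range(258,280)]);X=atdepth("top",P,d);q=X[X[:,2]>.08]
print("weight",len(q),np.median(q,0),q.max(0))
a=gate(d);a=a[a[:,0]<.58];
m1=a[abs(a[:,0]-.54)<.01][:,1].min();m2=a[abs(a[:,0]-.36)<.01][:,1].min();print("angle",90-np.degrees(np.arctan2(m1-m2,.18))-2.2)
hand_in()
E
```

```text
tray 540 [0.49466536 0.20901645 0.13782101] [0.46471797 0.18521002 0.13019739] [0.52271273 0.23255892 0.15128096]
weight 107 [0.28937454 0.15467991 0.14291251] [0.3090741  0.16493087 0.15089099]
angle 81.3598728769872
the job is handed in; nothing more can be done
```

I opened the gate about 80° (roughly 1.4 rad) towards the robot. It stands open with the bar dropped back level, and I've handed the job in. No verdict was reported.

- **Lifting the bar:** I pressed the scoop with the closed fingers and felt the hood at z ≈ 0.125. There I read about 3.5 N more than the bar's weight, the highest I saw, against the roughly 7 N limit at the scoop. I then backed off into the play.
- **Swinging the gate:** I pulled the gate by the scoop's lip along the hinge arc at 0.2–0.35 rad/s, then raised the fingers and moved clear.

**Last checks:**
- **Gate angle:** two estimates from the top camera gave about 80° and 81°, against the required 69°. I did not take two pictures apart in time to confirm it was at rest.
- **Bar level:** the tray is at 137.8 mm, against 138 mm at rest. The weight's top is about 148 mm (136 mm plus its 12 mm radius).
- **Bin, carton and dome:** they looked unmoved in the last picture, but I did not measure them.
- **Arm:** it ended about 0.2 m clear of everything, with only noise on the force reading, at about 18 s.

**Disagreement found on the way:** taking the post's centre as lying in the gate plane put the scoop about 10 mm too far back, so I used the directly measured tray position instead.

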